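# Switch the bench test supply to full power and start it

## Task

On the blue bench test supply, push the red lever with the outside of the fingers from off, past the half-power click stop, all the way home to the full-power stop with the double green marks; push it, do not pinch it. Only then press the green start button fully down and let it go. Leave the red stop button unpressed, pick nothing up, and leave the other things on the bench where they are.

Things in the scene. Friction and masses are not known exactly. Their poses are not given: they have to be found in the camera images.
- test_unit: Blue steel bench test supply with a grey top plate, fixed to the bench, 140 mm along its x, 220 mm along its y, 90 mm high; origin at the centre of its underside, z up. The selector lever stands in a slot along y in the middle of the flat top (top face 90 mm above the bench); nothing else on the top stands more than 3 mm proud. White marks beside the slot: off (local y = -32 mm); orange: half power (y = 0); double green: full power (y = +32 mm).
- selector (a joint): Travel of the selector lever along the test unit's +y, in m: 0 = off, 0.032 = half power (first click stop, which catches and holds the lever), 0.064 = full power (hard end stop, click-held). It starts at or near off (0 to 4 mm; a lever left short of a click springs to the nearest one, though it may balance on a crest). It takes about 5 to 7 N to push over each click, past the crest (about 16 mm before each stop) it snaps forward by itself.
- selector_knob (a point): Centre of the lever's handle, 118.5 mm above the bench, moves with the lever. Handle: upright red paddle with black grip pads on both broad faces, 38 mm wide along the unit's x, 20 mm thick along its y, from 96 to 141 mm above the bench (black pads from 96 to 136 mm). The pad facing the unit's -y is the one to push on; finger force on both black pads at the same time counts as pinching.
- start (a joint): Green start button, 0 = up, 0.006 = fully down (m); sprung, 1.5 N to start moving and 5 N at full depth, returns when let go.
- start_top (a point): Centre of the top of the green start button, 32 mm across, facing up, on a yellow box 60 x 60 mm fixed to the bench. The yellow box is 50 mm high; the button in its black housing stands on it, its top 72 mm above the bench.
- stop (a joint): Red stop button, same make, 0 = up, 0.006 = fully down (m). Not to be pressed.
- stop_top (a point): Centre of the top of the red stop button, on its own like yellow box; the two boxes stand nearer or farther in either order.
- spray_can: Loose white spray can with a green label band, 52 mm across, 150 mm high, standing; origin at the centre of its underside. Leave alone.
- jar: Loose amber screw jar, 66 mm across, 75 mm high, standing; origin at the centre of its underside. Leave alone.
- multimeter: Loose yellow multimeter lying flat, 130 x 70 x 40 mm; origin at the centre of its underside. Leave alone.
- screwdriver: Loose screwdriver with a red handle lying on the bench, 190 mm long along its x. Leave alone.
There are look-alikes about, which are no part of the job. Leave any pink or turquoise look-alike of the part that bears stop alone.

How it is judged:
On the way, in this order (a step that is already met when the one before it is completed fails the run):
1. the selector has been pushed past half power to the full-power stop (value of joint selector above 0.06 m), for 0.2 s.
2. the green start button has been pressed down (value of joint start above 0.0045 m), for 0.05 s.
At the end, for the whole second after the job is handed in: The lever rests at the full-power stop (within 4 mm of the end of its travel), the green button has been pressed at least 4.5 mm after that and has sprung back (within 2 mm of up), the red button is up, and the spray can, jar, multimeter and screwdriver lie at rest within 25 mm of where they stood (value of joint selector above 0.06 m and value of joint each of start, stop below 0.002 m and distance of each of spray_can, jar, multimeter, screwdriver from where it was at the start of the episode below 0.025 m and linear speed of each of spray_can, jar, multimeter, screwdriver below 0.02 m/s); the robot touches nothing.
It fails at once if start button pressed while the selector is not at full power (value of joint start above 0.0035 m and value of joint selector below 0.058 m).
It fails at once if red stop button pressed (value of joint stop above 0.0035 m).
It fails at once if lever pinched: both its faces squeezed at once (contact force between the fingers and selector_c1 above 3 N and contact force between the fingers and selector_c2 above 3 N).
It fails at once if spray can, jar, multimeter or screwdriver picked up or pushed out of place (25 mm) (distance of any of spray_can, jar, multimeter, screwdriver from where it was at the start of the episode above 0.025 m).
It also fails if it takes over 38 s, if anything falls off the work surface, if the arm or the gripper's body presses on something with over 40 N, if the wrist force passes 120 N, or if a joint passes its speed limit or range.

## Robot

A 6-joint arm with a two-finger parallel gripper is mounted at the origin on the work surface. World frame = base frame: x ahead of the robot, y to its left, z up, the work surface at z = 0. Lengths are in m, angles in rad, forces in N, time in s.
With the tool pointing down it reaches from about 0.275 to 0.85 m from the base axis. Payload 5.2 kg.
Tool frame: the origin (TCP) lies midway between the tips of the shut fingers; the grasp point (between the pads) lies 19 mm behind it; z points along the fingers, y is the line along which they close (so a half turn about z gives the same grasp; the last joint's range is limited). The gripper opens to 85 mm and grips with 20 to 120 N. Pads are 22 mm wide; open, the fingers measure 114 mm over their backs; the gripper's body (76 mm by 85 mm) begins 54 mm behind the grasp point. The pads swing forward as they close: fully open they stand 13 mm farther back than shut.
Start: joints at [-1.38, 0.259, 1.535, -0, 1.348, -0.203], TCP at [0.211, -0.508, 0.231] pointing down, gripper open.
Joint ranges: [-3.14, 3.14], [-0.91, 2.08], [0.19, 2.58], [-1.22, 4.36], [0.22, 2.71], [-3.12, 3.12]. Speed limits (rad/s): [2.57, 2.57, 3.14, 3.14, 3.14, 3.14].

## Interface

Orientations are given as a unit quaternion [w, x, y, z].
In Python, from workcell import manip gives the robot as it stands. The module is installed in compiled form; this text tells all that it offers.
- The arm moves only by the tool apply_moves, never from a script. Its argument "steps" is a list of rows, each a list of 3 entries, a list of its own where there are three numbers: the shift along the tool's x, y, z in m, then the turn, a rotation vector about the tool's x, y, z in degrees, then the opening, from 0 (shut) to 1 (fully open). In form: [[[tx, ty, tz], [ax, ay, az], fingers], ...]. A call has exactly 8 rows; each row is the pose to reach, as a shift and turn from the pose commanded when the call began, along the tool's axes at that moment; what a row does not reach only later rows make up. A row lasts 1/12 s, in which the tool goes at most 41.7 mm and 7.16 degrees, less where a joint would pass 70% of its speed; a pose out of reach is approached as far as the arm can. A call with a gripper value outside its range is refused whole. The fingers move at their own pace and stop on an object; "force" is the grip in N (left out, the last holds). Time passes only in rows, so rows that repeat a pose let the fingers close, or fill a call up. It gives the time, the measured TCP pose, the force, the opening and the grip force at its end, in the units of the state.
- manip.read_state(): the state, without advancing time (a new reading comes with each control period).
- manip.grab_frame(name): name is "scene" or "top" or "wrist"; returns the picture (400x640x3 uint8, blue, green, red); there is no depth.
- manip.camera_model(name): a dict with "fx", "fy", "cx", "cy" (pixels), "camera_from_world" (4x4, takes a point from world to camera coordinates). Camera axes: x right, y up, looking along -z (the intrinsics and any distortion apply to the point x, -y, -z); pixel columns grow to the right and rows downward; lengths in m; the calibration is good to about 2 mm. A picture is of the moment at which its call begins: read the wrist's pose just before it. camera_model takes no time and is no camera call; for the wrist camera it gives the pose at the moment of the call.
- manip.close_job(): hands the job in; it is judged then, once.
The state is a dict: "t": time; "qpos": joint angles; "joint_vel": joint speeds; "joint_efforts": joint torques, N m; "eef_pos": TCP position; "eef_rot": TCP orientation; "force": force on the tool from outside, world axes, zero at the start; "wrist_torque": the same for the moment, N m; "width": opening from 0.0 (shut) to 1.0 (fully open); "grasp_force": force on a finger pad.
Only numpy, scipy, OpenCV 4.12 (cv2) and the standard library are available. Lean on these libraries where they do the work, as an engineer would, in place of code of your own. Each camera call takes 0.05 s, during which the arm holds its last target. There are 200 camera calls.

## Working session

There is one attempt and no reset: what is moved stays moved. The work goes in short steps, Python scripts to look and compute and a tool call to move; the robot and the scene stay as the last step left them, time stands still between calls to the robot, and variables do not carry over. Pictures are saved under pics/ and viewed, at most 10 in all, crops included, and the job is handed in when it is done.

Besides the shell and the picture viewer there is one more tool, called after "Emit:" in YAML: its name, and indented under it one key for each argument. apply_moves: Moves the arm, as the interface text tells. Its arguments: {"type":"object","properties":{"steps":{"type":"array"},"force":{"type":"number"}},"required":["steps"]}

```bash
mkdir -p pics; python3 - <<'E'
from workcell import manip
import cv2,numpy as np
for n in("scene","top"):
    cv2.imwrite(f"pics/{n}0.png",manip.grab_frame(n))
    m=manip.camera_model(n);print(n,{k:(np.round(v,3).tolist()) for k,v in m.items()})
s=manip.read_state();print(s['t'],s['eef_pos'],s['eef_rot'],s['width'])
E
```

```text
scene {'fx': 419.053, 'fy': 419.053, 'cx': 321.168, 'cy': 193.796, 'camera_from_world': [[-0.812, 0.584, -0.007, 0.448], [-0.492, -0.677, 0.546, 0.257], [0.315, 0.447, 0.837, -1.442], [0.0, 0.0, 0.0, 1.0]]}
top {'fx': 370.442, 'fy': 370.442, 'cx': 320.446, 'cy': 203.405, 'camera_from_world': [[0.01, -1.0, 0.008, 0.025], [0.995, 0.01, 0.097, -0.59], [-0.098, 0.007, 0.995, -0.938], [0.0, 0.0, 0.0, 1.0]]}
0.1 [ 0.21095251 -0.5074224   0.23054084] [-8.28014117e-04  9.80679688e-01  1.95618671e-01 -1.73296343e-06] 0.9994180422884423
```

View pics/scene0.png

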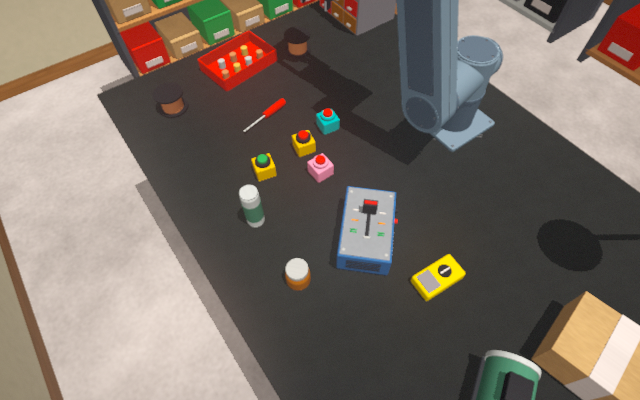

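View pics/top0.png

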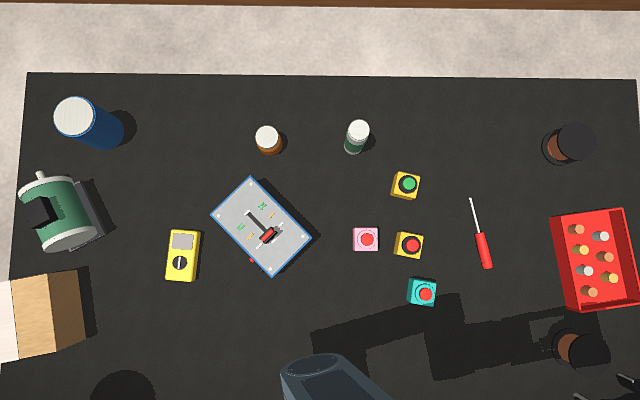

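The scene view shows the blue unit near (368,230), its lever at the off end (370,205), the green marks at (352–382,232), the green button at (263,160) and the spray can at (252,205). In the top view the lever is at (268,235), the green marks at (262,206), the green button at (408,184) and the red stop button at (411,244).

Possible mix-ups in the top view are the red stop on yellow (411,244), pink (367,239) and turquoise (425,294). The only green button is at (408,184), so I choose that one.

```bash
cat >h.py <<'E'
from workcell import manip
import cv2,numpy as np
def ray(n,px,z,m=None):
    m=m or manip.camera_model(n);T=np.array(m["camera_from_world"]);R=T[:3,:3];c=-R.T@T[:3,3]
    d=R.T@np.array([(px[0]-m["cx"])/m["fx"],-(px[1]-m["cy"])/m["fy"],-1.])
    return c+d*(z-c[2])/d[2]
def blob(img,lo,hi,roi):
    x,y,w,h=roi;hsv=cv2.cvtColor(img[y:y+h,x:x+w],cv2.COLOR_BGR2HSV)
    k=cv2.inRange(hsv,lo,hi);n,l,s,c=cv2.connectedComponentsWithStats(k)
    o=sorted(range(1,n),key=lambda i:-s[i,4])[:4]
    return [(c[i]+[x,y],s[i,4],s[i,:4]) for i in o],k
E
python3 - <<'E'
from h import *
t=cv2.imread("pics/top0.png");s=cv2.imread("pics/scene0.png")
g=((45,80,60),(85,255,255));r=((0,150,110),(6,255,255))
for n,im,gr,rr,pr in(("top",t,(388,168,36,35),(250,218,40,40),(205,172,112,110)),("scene",s,(245,148,35,36),(355,192,30,25),(330,180,75,95))):
    for nm,c,roi,z in(("green",g,gr,.072),("lever",r,rr,.141),("marks",g,pr,.09)):
        for b in blob(im,*c,roi)[0]:
            if b[1]>4: print(n,nm,b[0].round(1),b[1],b[2],ray(n,b[0],z).round(4))
# plate in top: grey
b,k=blob(t,(0,0,120),(179,70,230),(205,172,112,110))
cs,_=cv2.findContours(k,cv2.RETR_EXTERNAL,cv2.CHAIN_APPROX_NONE);c=max(cs,key=cv2.contourArea)
q=cv2.boxPoints(cv2.minAreaRect(c))+[205,172]
P=np.array([ray("top",p,.09) for p in q]);print("plate",q.round(1).tolist(),P.round(4).tolist(),P.mean(0),np.linalg.norm(np.diff(P,axis=0),axis=1))
crop=cv2.resize(t[165:285,200:430],None,fx=3.4,fy=3.4,interpolation=cv2.INTER_CUBIC);cv2.imwrite("pics/crop.png",crop)
E
```

```text
top green [408.3 183.1] 137 [14  9 14 13] [ 0.639  -0.1884  0.072 ]
top lever [266.8 234.6] 64 [11 11 13 12] [0.5059 0.1538 0.141 ]
top marks [260.5 204.8] 12 [53 30  6  6] [0.5787 0.1779 0.09  ]
top marks [262.7 206.7] 11 [55 32  6  6] [0.5742 0.1724 0.09  ]
top marks [241.3 227.3] 11 [34 53  6  6] [0.5236 0.2231 0.09  ]
top marks [239.  225.5] 10 [32 51  5  6] [0.5279 0.2287 0.09  ]
scene green [261.9 158.6] 93 [12  6 11 10] [ 0.6393 -0.1839  0.072 ]
scene lever [370.2 202.1] 50 [ 9  8 13  5] [0.5061 0.157  0.141 ]
scene marks [380.2 233.6] 19 [48 52  6  4] [0.5231 0.2261 0.09  ]
scene marks [352.7 230. ] 16 [20 48  7  5] [0.5749 0.1752 0.09  ]
plate [[211.0, 215.0], [249.0, 177.0], [309.0, 237.0], [271.0, 275.0]] [[0.5527, 0.2974, 0.09], [0.6471, 0.2079, 0.09], [0.5018, 0.0587, 0.09], [0.4103, 0.1485, 0.09]] [0.52794638 0.17814114 0.09      ] [0.13010597 0.20827316 0.12823719]
```

View pics/crop.png

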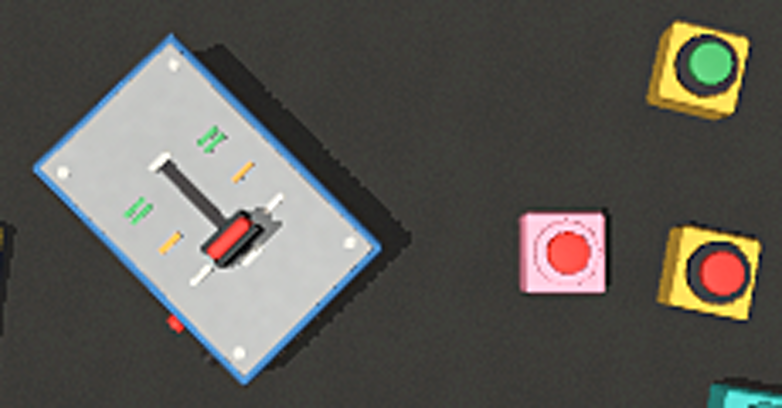

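The crop confirms both targets: the lever stands at off with the double green marks toward the upper left, and the green button is on its yellow box at crop (712,62). The unit is centred near (0.528,0.178) with its +y at 45.8° in the world. The lever is at about (0.506,0.155), 32 mm from centre as it should be. I'll push with the sides of the shut fingers (tool x), which means turning −23° about tool z.

Emit:
apply_moves:
  steps:
    - [[0.025,-0.025,0.0],[0,0,-2.9],0]
    - [[0.05,-0.05,0.0],[0,0,-5.8],0]
    - [[0.075,-0.075,0.0],[0,0,-8.7],0]
    - [[0.1,-0.1,0.0],[0,0,-11.6],0]
    - [[0.125,-0.125,0],[0,0,-14.5],0]
    - [[0.15,-0.15,0],[0,0,-17.4],0]
    - [[0.175,-0.175,0],[0,0,-20.3],0]
    - [[0.2,-0.2,0],[0,0,-23.2],0]
  force: 40

```text
t: 0.77
eef_pos: [0.3191, -0.2446, 0.2311]
eef_rot: [-0.0, 0.921, 0.39, -0.0]
force: [1.0, -0.3, -0.6]
width: 0.004
grasp_force: 0.0
```

```bash
cat >>h.py <<'E'
from scipy.spatial.transform import Rotation as Ro
def st(*tg):
    s=manip.read_state();R=Ro.from_quat(np.array(s['eef_rot'])[[1,2,3,0]]).as_matrix();p=np.array(s['eef_pos'])
    print(round(s['t'],2),p.round(4),"x",R[:,0].round(3),"z",R[:,2].round(3),"F",np.round(s['force'],1),"w",round(s['width'],3))
    for g in tg: print("tool shift",(R.T@(np.array(g)-p)).round(4))
C=np.array([.528,.178,0]);u=np.array([.698,.716,0])
E
python3 -c "
from h import *
st(C-.078*u+[0,0,.2])"
```

```text
0.77 [ 0.3191 -0.2446  0.2311] x [0.696 0.718 0.   ] z [-0.  0. -1.] F [ 1.  -0.3 -0.6] w 0.004
tool shift [ 0.3708 -0.1445  0.0312]
```

Emit:
apply_moves:
  steps:
    - [[0.037,-0.0145,0.0],[0,0,0],0]
    - [[0.074,-0.029,0.0],[0,0,0],0]
    - [[0.111,-0.0435,0.0],[0,0,0],0]
    - [[0.148,-0.058,0.0],[0,0,0],0]
    - [[0.185,-0.0725,0],[0,0,0],0]
    - [[0.222,-0.087,0],[0,0,0],0]
    - [[0.259,-0.1015,0],[0,0,0],0]
    - [[0.296,-0.116,0],[0,0,0],0]

```text
t: 1.43
eef_pos: [0.4424, 0.0487, 0.2312]
eef_rot: [0.0, 0.921, 0.389, -0.0]
force: [0.9, -1.2, 0.4]
width: -0.003
grasp_force: 0.0
```

Emit:
apply_moves:
  steps:
    - [[0.035,-0.014,0.01],[0,0,0],0]
    - [[0.07,-0.0285,0.02],[0,0,0],0]
    - [[0.075,-0.0285,0.035],[0,0,0],0]
    - [[0.075,-0.0285,0.05],[0,0,0],0]
    - [[0.075,-0.0285,0.065],[0,0,0],0]
    - [[0.075,-0.0285,0.075],[0,0,0],0]
    - [[0.075,-0.0285,0.08],[0,0,0],0]
    - [[0.075,-0.0285,0.08],[0,0,0],0]

```text
t: 2.1
eef_pos: [0.4734, 0.12, 0.1502]
eef_rot: [-0.0, 0.921, 0.389, -0.001]
force: [-0.6, -0.7, 0.4]
width: -0.003
grasp_force: 0.0
```

```bash
python3 -c "
from h import *
st(C-.078*u+[0,0,.107])
cv2.imwrite('pics/w1.png',manip.grab_frame('wrist'))
t=manip.grab_frame('top')
a=cv2.resize(t[150:300,190:340],(600,600));cv2.imwrite('pics/t1.png',a)"
```

```text
2.1 [0.4734 0.12   0.1502] x [ 0.698  0.716 -0.002] z [-0.003 -0.    -1.   ] F [-0.6 -0.7  0.4] w -0.003
tool shift [ 0.0017 -0.0014  0.0432]
```

View pics/w1.png

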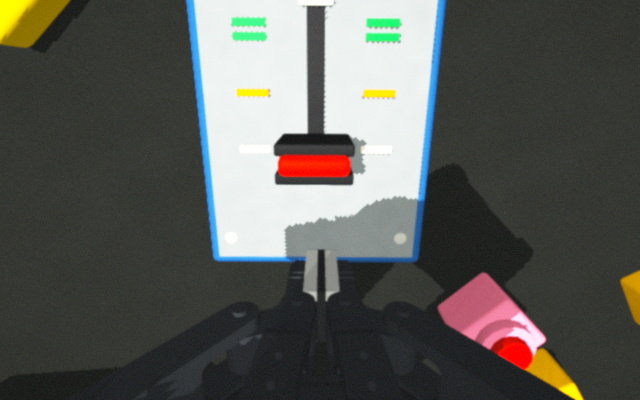

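The wrist view shows the shut fingers (321,255) in line with the lever (314,165) and the slot, with the green marks at (250,30) and (383,30) ahead. Next I'll descend and push.

Emit:
apply_moves:
  steps:
    - [[0,-0.001,0.012],[0,0,0],0]
    - [[0,-0.001,0.024],[0,0,0],0]
    - [[0,-0.001,0.034],[0,0,0],0]
    - [[0,-0.001,0.041],[0,0,0],0]
    - [[0.008,-0.001,0.041],[0,0,0],0]
    - [[0.016,-0.001,0.041],[0,0,0],0]
    - [[0.022,-0.001,0.041],[0,0,0],0]
    - [[0.028,-0.001,0.041],[0,0,0],0]

```text
t: 2.87
eef_pos: [0.4937, 0.1407, 0.111]
eef_rot: [0.001, 0.921, 0.389, -0.0]
force: [-4.1, -6.4, 4.9]
width: -0.003
grasp_force: 3.6
```

Emit:
apply_moves:
  steps:
    - [[0.006,0,0],[0,0,0],0]
    - [[0.012,0,0],[0,0,0],0]
    - [[0.018,0,0],[0,0,0],0]
    - [[0.024,0,0],[0,0,0],0]
    - [[0.03,0,0],[0,0,0],0]
    - [[0.036,0,0],[0,0,0],0]
    - [[0.042,0,0],[0,0,0],0]
    - [[0.046,0,0],[0,0,0],0]

```text
t: 3.53
eef_pos: [0.5256, 0.1743, 0.1104]
eef_rot: [0.0, 0.921, 0.389, -0.0]
force: [-2.0, -0.8, 0.6]
width: 0.001
grasp_force: 0.7
```

```bash
python3 -c "
from h import *
st(C+.010*u+[0,0,.108])
cv2.imwrite('pics/w2.png',manip.grab_frame('wrist'))"
```

```text
3.53 [0.5256 0.1743 0.1104] x [ 0.698  0.717 -0.   ] z [-0. -0. -1.] F [-2.  -0.8  0.6] w 0.001
tool shift [ 0.0143 -0.0009  0.0024]
```

View pics/w2.png

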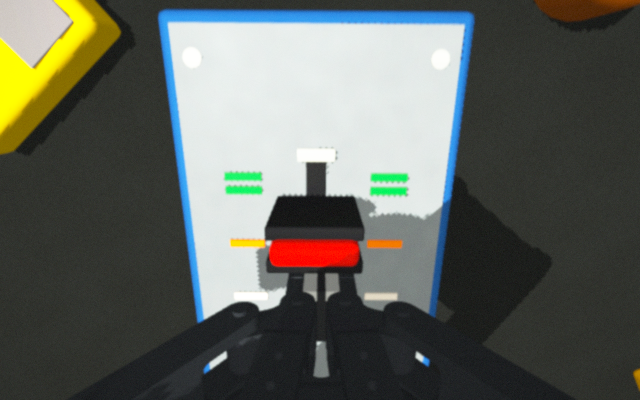

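```bash
python3 -c "
from h import *
m=manip.camera_model('wrist')
for px,z in(((314,253),.141),((316,160),.09),((244,184),.09),((390,184),.09),((248,243),.09),((384,244),.09)):
    p=ray('wrist',px,z,m);print(px,p.round(4),'s',round(float((p-C)@u),4))
t=manip.grab_frame('scene')
for b in blob(t,(0,150,110),(6,255,255),(345,190,50,75))[0]:
  p=ray('scene',b[0],.141);print(b[0],b[1],p,(p-C)@u)"
```

```text
(314, 253) [0.5403 0.1925 0.141 ] s 0.019
(316, 160) [0.5573 0.2097 0.09  ] s 0.0432
(244, 184) [0.5231 0.2261 0.09  ] s 0.0311
(390, 184) [0.5753 0.1754 0.09  ] s 0.0311
(248, 243) [0.5005 0.2031 0.09  ] s -0.0012
(384, 244) [0.5515 0.1525 0.09  ] s -0.0018
[368.76785714 218.94642857] 56 [0.54132328 0.19398417 0.141     ] 0.020744313217666302
```

The lever is at about s = +19 mm, just past the second crest. I'll push it the rest of the way home.

Emit:
apply_moves:
  steps:
    - [[0.003,0,0],[0,0,0],0]
    - [[0.006,0,0],[0,0,0],0]
    - [[0.009,0,0],[0,0,0],0]
    - [[0.011,0,0],[0,0,0],0]
    - [[0.013,0,0],[0,0,0],0]
    - [[0.014,0,0],[0,0,0],0]
    - [[0.015,0,0],[0,0,0],0]
    - [[0.015,0,0],[0,0,0],0]

```text
t: 4.3
eef_pos: [0.5351, 0.1841, 0.1103]
eef_rot: [0.0, 0.921, 0.389, -0.001]
force: [-3.4, -4.0, 3.8]
width: 0.001
grasp_force: 2.1
```

```bash
python3 -c "
from h import *
st()
t=manip.grab_frame('scene')
for b in blob(t,(0,150,110),(6,255,255),(345,190,50,75))[0]:
  p=ray('scene',b[0],.141);print(b[0],b[1],p,(p-C)@u)"
```

```text
4.3 [0.5351 0.1841 0.1103] x [ 0.698  0.717 -0.002] z [-0.001 -0.001 -1.   ] F [-3.4 -4.   3.8] w 0.001
[368.05660377 223.1509434 ] 53 [0.55053343 0.2024027  0.141     ] 0.03320066570284922
```

The lever is home at s ≈ +33 mm, with a steady 5 N against the stop. Next I'll back off, rise and go over to the green button.

Emit:
apply_moves:
  steps:
    - [[-0.012,0,0],[0,0,0],0]
    - [[-0.025,0,-0.005],[0,0,0],0]
    - [[-0.03,0,-0.03],[0,0,0],0]
    - [[-0.03,0,-0.06],[0,0,0],0]
    - [[-0.03,0,-0.09],[0,0,0],0]
    - [[-0.045,0.025,-0.1],[0,0,0],0]
    - [[-0.06,0.055,-0.1],[0,0,0],0]
    - [[-0.075,0.085,-0.1],[0,0,0],0]

```text
t: 5.02
eef_pos: [0.5448, 0.071, 0.2124]
eef_rot: [0.001, 0.921, 0.39, 0.002]
force: [0.1, -0.3, -0.1]
width: 0.001
grasp_force: 0.0
```

Emit:
apply_moves:
  steps:
    - [[-0.015,0.031,0],[0,0,0],0]
    - [[-0.03,0.062,0],[0,0,0],0]
    - [[-0.045,0.093,0],[0,0,0],0]
    - [[-0.06,0.124,0],[0,0,0],0]
    - [[-0.075,0.155,0],[0,0,0],0]
    - [[-0.09,0.186,0],[0,0,0],0]
    - [[-0.105,0.217,0],[0,0,0],0]
    - [[-0.117,0.246,0],[0,0,0],0]

```text
t: 5.68
eef_pos: [0.6388, -0.1862, 0.2107]
eef_rot: [0.0, 0.921, 0.388, 0.0]
force: [0.6, 0.1, -0.7]
width: 0.002
grasp_force: 0.0
```

```bash
python3 -c "
from h import *
st([.639,-.186,.072])
m=manip.camera_model('wrist');w=manip.grab_frame('wrist');cv2.imwrite('pics/w3.png',w)
for b in blob(w,(45,80,60),(85,255,255),(0,0,640,400))[0][:2]: print(b,ray('wrist',b[0],.072,m))
t=manip.grab_frame('scene')
for b in blob(t,(0,150,110),(6,255,255),(345,190,50,75))[0]:
  p=ray('scene',b[0],.141);print(b[0],b[1],p,(p-C)@u)"
```

```text
5.68 [ 0.6388 -0.1862  0.2107] x [0.698 0.716 0.   ] z [ 0.001 -0.    -1.   ] F [ 0.6  0.1 -0.7] w 0.002
tool shift [ 3.000e-04 -1.000e-04  1.387e-01]
(array([323.94108405, 189.84603299]), np.int32(1273), array([303, 171,  43,  39], dtype=int32)) [ 0.63862085 -0.19088703  0.072     ]
(array([307.70742358,   3.10043668]), np.int32(229), array([290,   0,  37,   9], dtype=int32)) [ 0.7296894 -0.0798777  0.072    ]
[367.83018868 223.13207547] 53 [0.55096211 0.20202422 0.141     ] 0.0332288901519942
```

View pics/w3.png

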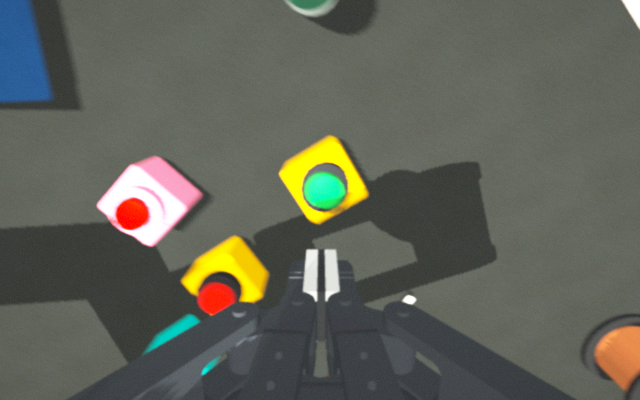

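The wrist view shows the green button on its yellow box at (324,190), which gives (0.639,−0.19) and agrees with my target. The red stop at (217,295) is well clear. The lever is still at full power, so I'll press straight down.

Emit:
apply_moves:
  steps:
    - [[0,0.001,0.035],[0,0,0],0]
    - [[0,0.001,0.07],[0,0,0],0]
    - [[0,0.001,0.1],[0,0,0],0]
    - [[0,0.001,0.12],[0,0,0],0]
    - [[0,0.001,0.132],[0,0,0],0]
    - [[0,0.001,0.138],[0,0,0],0]
    - [[0,0.001,0.142],[0,0,0],0]
    - [[0,0.001,0.145],[0,0,0],0]

```text
t: 6.45
eef_pos: [0.6401, -0.1845, 0.0667]
eef_rot: [0.001, 0.921, 0.389, 0.001]
force: [-2.2, 0.7, 4.1]
width: -0.004
grasp_force: 2.2
```

Emit:
apply_moves:
  steps:
    - [[0,0,0.001],[0,0,0],0]
    - [[0,0,0.002],[0,0,0],0]
    - [[0,0,0.003],[0,0,0],0]
    - [[0,0,0.003],[0,0,0],0]
    - [[0,0,0.003],[0,0,0],0]
    - [[0,0,0.003],[0,0,0],0]
    - [[0,0,0.003],[0,0,0],0]
    - [[0,0,0.003],[0,0,0],0]

```text
t: 7.12
eef_pos: [0.6402, -0.1845, 0.0659]
eef_rot: [0.001, 0.921, 0.389, 0.001]
force: [-6.6, 2.9, 13.1]
width: 0.002
grasp_force: 6.5
```

The force rose from 4 to 13 N with z stopped at 0.066, so the button is at its bottom stop. I'll lift off.

Emit:
apply_moves:
  steps:
    - [[0,0,-0.005],[0,0,0],0]
    - [[0,0,-0.012],[0,0,0],0]
    - [[0,0,-0.03],[0,0,0],0]
    - [[0,0,-0.06],[0,0,0],0]
    - [[0,0,-0.09],[0,0,0],0]
    - [[0,0,-0.12],[0,0,0],0]
    - [[0,0,-0.13],[0,0,0],0]
    - [[0,0,-0.13],[0,0,0],0]

```text
t: 7.78
eef_pos: [0.642, -0.1857, 0.1973]
eef_rot: [0.004, 0.921, 0.389, 0.003]
force: [0.7, 0.2, -0.4]
width: 0.0
grasp_force: 0.0
```

```bash
python3 -c "
from h import *
st()
t=manip.grab_frame('scene');cv2.imwrite('pics/s4.png',t)
for b in blob(t,(0,150,110),(6,255,255),(345,190,50,75))[0]:
  p=ray('scene',b[0],.141);print(b[0],b[1],p,(p-C)@u)"
```

```text
7.78 [ 0.642  -0.1857  0.1973] x [0.698 0.716 0.003] z [ 0.009 -0.004 -1.   ] F [ 0.7  0.2 -0.4] w 0.0
[367.83018868 223.13207547] 53 [0.55096211 0.20202422 0.141     ] 0.0332288901519942
```

View pics/s4.png

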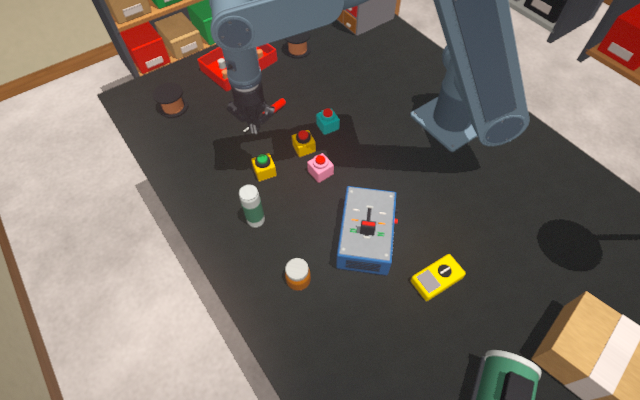

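The scene view shows the lever at the green marks (368,223) and the green button back up (263,160). The can, jar, meter and screwdriver have not moved, and the arm is clear of everything. I'll hand in the job.

```bash
python3 -c "
from workcell import manip
print(manip.close_job())"
```

```text
the job is handed in; nothing more can be done
None
```

I pushed the lever home to the full-power stop, then pressed the green button to its bottom stop and let it go, with the red stop button and the loose things untouched; the job is handed in at about 8 s, and no verdict was returned.

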